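Refit the washed bar burner head on a gas hob by feel

ROBOT

A 7-joint arm with a two-finger parallel gripper is mounted at the origin on a cart in front of the work surface, level with it; the furniture and walls round the work are solid. World frame = base frame: x ahead of the robot, y to its left, z up, the work surface at z = 0. Lengths are in m, angles in rad, forces in N, time in s.
With the tool pointing down it reaches from about 0.4 to 0.85 m from the base axis. Payload 10.4 kg.
Tool frame: the origin (TCP) lies at the very end of the fingers, on their centre line; the grasp point (between the pads) lies 19 mm behind it (pinch_z is the distance from the TCP to the grasp point, in m); z points along the fingers, y is the line along which they close (so a half turn about z gives the same grasp; the last joint's range is limited). The gripper opens to 85 mm and grips with 20 to 120 N. Pads are 22 mm wide; open, the fingers measure 114 mm over their backs; the gripper's body (76 mm by 85 mm) begins 54 mm behind the grasp point. The pads swing forward as they close: fully open they stand 13 mm farther back than shut.
Start: joints at [1.314, 0.332, -0.065, 1.46, 0.022, 1.35, -0.088], TCP at [0.145, -0.608, 0.231] pointing down, gripper open.
Joint ranges: [-2.6, 2.6], [-0.5, 2.12], [-1.47, 1.34], [0.16, 2.42], [-1.27, 4.41], [0.06, 2.06], [-2.6, 2.6]. Speed limits (rad/s): [2.22, 2.22, 2.79, 2.79, 3.14, 3.14, 3.14].

INTERFACE

Orientations are given as [roll, pitch, yaw] about the fixed x, y, z axes, in that order (R = Rz(yaw) Ry(pitch) Rx(roll)).
In Python, from station import get_obs, grab_frame, sign_off, search_frame, pinpoint, pinch_z gives the robot as it stands. The module is installed in compiled form; this text tells all that it offers.
- The arm moves only by the tool arm_command, never from a script. Its argument "steps" is a list of rows, each an object of numbers: "x", "y", "z": the shift along the tool's x, y, z in cm; "wx", "wy", "wz": the turn, a rotation vector about the tool's x, y, z in rad; "jaw": the closure, from -1 (fully open) to 1 (shut). A call has 1 to 5 rows; each row is the pose to reach, as a shift and turn from the pose commanded when the call began, along the tool's axes at that moment; what a row does not reach only later rows make up. A row lasts 1/8 s, in which the tool goes at most 62.5 mm and 10.7 degrees, less where a joint would pass 70% of its speed; a pose out of reach is approached as far as the arm can. A call with a gripper value outside its range is refused whole. The fingers move at their own pace and stop on an object; "squeeze" is the grip in N (left out, the last holds). Time passes only in rows, so rows that repeat a pose let the fingers close. It gives the time, the measured TCP pose, the force, the opening and the grip force at its end, in the units of the state.
- get_obs(): the state, without advancing time (a new reading comes with each control period).
- grab_frame(name): name is "side" or "top"; returns a dict with "color" (384x512x3 uint8, red, green, blue), "z_map" (384x512 float32, m along the optical axis (not along the pixel's ray), 0 where there is no reading), "mtx" (3x3 intrinsics, pixels), "xyz" and "attitude" of the camera in the world. Camera axes: x right, y up, looking along -z (the intrinsics and any distortion apply to the point x, -y, -z); pixel columns grow to the right and rows downward; lengths in m; the calibration is good to about 2 mm. A picture is of the moment at which its call begins.
- sign_off(): hands the job in; it is judged then, once.
Trained networks look in a picture, given as the dict that the camera call returned (one of the last four; its "shot" number tells which), for a name from the list of things; names that differ only in an ending like _2 or _b are one class to them, and where a whole thing is asked for, a point or a joint stands for the part that bears it (a point fixed in the world has none). Each returns a list of dicts, best first, with "p" (0 to 1); they miss things now and then, are a little off and sometimes report something else, mostly with a low value. They report only what shows in the picture. A call takes as long as a camera call.
- search_frame(thing, picture): "rect" ([left, top, width, height] as shares, 0 to 1, of the picture: columns of its width, rows of its height, round what is visible of it).
- pinpoint(thing, picture): "location" ([column, row] as shares, 0 to 1, of the picture: columns of its width, rows of its height: a listed point, or the origin of a listed thing).
The state is a dict: "time_s": time; "q": joint angles; "joint_velocities": joint speeds; "effort": joint torques, N m; "tcp_pos": TCP position; "ee_rot": TCP orientation; "force": force on the tool from outside, world axes, zero at the start; "moment": the same for the moment, N m; "opening": finger opening in m; "grip_force": force on a finger pad.
Only numpy, scipy, OpenCV 4.12 (cv2) and the standard library are available. Lean on these libraries where they do the work, as an engineer would, in place of code of your own. Each camera call takes 0.05 s, during which the arm holds its last target. There are 200 camera calls.

TASK

The long burner head of the little gas hob has been washed and lies on the worktop: put it back on its burner. Rest it lightly on the pins, slide it until its round hole falls over the brass pin and swing it until the white electrode comes up in its slot, so that it lies flush on its seat, then let go. The ceramic electrode is brittle: feel your way, never force or drop the head, and leave the mug, shaker and spice jar where they are.

Things in the scene. Friction and masses are not known exactly. Their poses are not given: they have to be found in the camera images.
- hob: Table-top gas hob, fixed: level brushed-steel top, 280 x 196 mm, 50 mm above the worktop. Origin: centre of its underside, on the worktop; x to its rear, y to its left, z up. Knob at the front, x = -113, 74 mm above the worktop. Black pan-support rails at y = +-86 mm and four stub arms at x = -86 and 126 mm reaching in to 30 mm from the middle line, tops 86 mm above the worktop.
- burner_place (a point): Nominal centre of the dark burner seat, on its flat top (124 x 42 mm), 64 mm above the worktop, 14 above the steel top; axes as the hob's. On the seat stand a brass pin (9 mm thick, 11 tall, chamfered tip) 44 mm to +x and a white electrode (7 thick, 7 tall) 44 mm to -x. The seat does not move, but was clamped up to 9 mm off along x and along y and turned by up to 0.09 rad from nominal.
- head_centre (a point): Centre (half-way up) of the loose burner head: aluminium bar, 140 x 50 x 12 mm, with a black cap 3 mm proud in its middle, 0.22 to 0.37 kg, flat on the worktop at the start. x runs along it to the end with the round hole, z up. Grip across its 50 mm width; its straight sides overhang the seat by 4 mm, so fingertips may reach below it. Its underside is flat, 6 mm below.
- head_hole (a point): Centre of the head's round through hole (11.6 mm across) at its underside, 44 mm from the head's centre to +x. It goes over the brass pin. At 64 mm above the worktop it is home; 75 mm when the head rides on the brass pin's tip, 71 mm with the pin in and the head level on the electrode's tip.
- head_slot (a point): Centre of the head's slot (18 mm along, 10.5 mm across) at its underside, 44 mm from the head's centre to -x. It goes over the white electrode. At 64 mm above the worktop it is home.
- mug: White dotted mug, 82 mm wide, 91 mm high, standing between hob and head; origin at the centre of its underside. To be left alone.
- shaker: Clear shaker with a grey top, 44 mm wide, 90 mm high; origin at the centre of its underside. To be left alone.
- spice_jar: Glass spice jar with a black cap, 45 mm wide, 105 mm high, standing right of the head; origin at the centre of its underside. To be left alone.

How it is judged:
On the way:
1. the head's round hole has come down over the brass pin (x of head_hole in the frame of hob between 0.048 and 0.08 m and y of head_hole in the frame of hob between -0.016 and 0.016 m and z of head_hole in the frame of hob between 0.061 and 0.073 m), for 0.2 s.
At the end, for the whole second after the job is handed in: the head lies flush on the burner seat, hole on the brass pin and slot on the electrode: hole and slot at the underside 61 to 66.5 mm above the worktop, each within 16 mm along x and y of its nominal place on the hob, the head level within 0.04 rad (x of head_hole in the frame of hob between 0.048 and 0.08 m and y of head_hole in the frame of hob between -0.016 and 0.016 m and z of head_hole in the frame of hob between 0.061 and 0.0665 m and x of head_slot in the frame of hob between -0.04 and -0.008 m and y of head_slot in the frame of hob between -0.016 and 0.016 m and z of head_slot in the frame of hob between 0.061 and 0.0665 m and angle between head_centre's own z axis and vertical below 0.04 rad); the robot touches nothing.
It fails at once if the head is pressed, pushed or dropped on the hob with more than 30 N (contact force between burner_head and hob above 30 N).
It fails at once if the mug is shifted by more than 20 mm or tipped (distance of mug from where it was at the start of the episode above 0.02 m or angle between mug's own z axis and vertical above 0.3 rad).
It fails at once if the shaker is shifted by more than 20 mm or tipped (distance of shaker from where it was at the start of the episode above 0.02 m or angle between shaker's own z axis and vertical above 0.3 rad).
It fails at once if the spice jar is shifted by more than 20 mm or tipped (distance of spice_jar from where it was at the start of the episode above 0.02 m or angle between spice_jar's own z axis and vertical above 0.3 rad).
It also fails if it takes over 72 s, if anything falls off the work surface, if the arm or the gripper's body presses on something with over 40 N, if the wrist force passes 120 N, or if a joint passes its speed limit or range.

## Working session

There is one attempt and no reset: what is moved stays moved. The work goes in short steps, Python scripts to look and compute and a tool call to move; the robot and the scene stay as the last step left them, time stands still between calls to the robot, and variables do not carry over. Pictures are saved under pics/ and viewed, at most 10 in all, crops included, and the job is handed in when it is done.

Besides the shell and the picture viewer there is one more tool, called after "Request:" as name(argument=value, ...), one argument or row to a line, values as JSON. arm_command: Moves the arm, as the interface text tells. Its arguments: {"type":"object","properties":{"steps":{"type":"array","items":{"type":"object","properties":{"x":{"type":"number"},"y":{"type":"number"},"z":{"type":"number"},"wx":{"type":"number"},"wy":{"type":"number"},"wz":{"type":"number"},"jaw":{"type":"number"}}}},"squeeze":{"type":"number"}},"required":["steps"]}

```bash
mkdir -p pics
cat > h.py <<'E'
import numpy as np, cv2
from scipy.spatial.transform import Rotation as R
from station import *
def cam(f):
    a=np.array(f["attitude"],float)
    return (R.from_euler('xyz',a).as_matrix() if a.shape==(3,) else (a if a.shape==(3,3) else R.from_quat(a).as_matrix())), np.array(f["xyz"])
def ray(f,u,v):
    M,o=cam(f);K=f["mtx"]
    return o, M@np.array([(u-K[0][2])/K[0][0],-(v-K[1][2])/K[1][1],-1])
def at_z(f,u,v,z):
    o,d=ray(f,u,v); return o+d*(z-o[2])/d[2]
def at_d(f,u,v):
    o,d=ray(f,u,v); return o+d*f["z_map"][int(v),int(u)]
def cloud(f):
    M,o=cam(f);K=f["mtx"];v,u=np.mgrid[:384,:512];z=f["z_map"]
    p=np.stack([(u-K[0][2])/K[0][0]*z,-(v-K[1][2])/K[1][1]*z,-z],-1)
    return p@M.T+o
E
python3 - <<'E'
from h import *
print(pinch_z, get_obs())
ims=[]
for n in("top","side"):
    f=grab_frame(n);print(n,f["xyz"],f["attitude"],f["mtx"],[k for k in f])
    cv2.imwrite(f"pics/{n}0.png",f["color"][...,::-1])
    for t,z in(("head_hole",.0),("head_slot",.0),("head_centre",.006),("burner_place",.064),("hob",0),("mug",0),("shaker",0),("spice_jar",0)):
        for r in pinpoint(t,f)[:1]:
            u,v=r["location"][0]*512,r["location"][1]*384
            print(t,round(r["p"],2),round(u),round(v),at_z(f,u,v,z).round(4))
E
```

```text
0.0187 {'time_s': 0.0, 'q': array([ 1.31440377,  0.33285545, -0.06471556,  1.46094426,  0.0216133 ,
        1.34987319, -0.08851514]), 'joint_velocities': array([ 0.00030274,  0.00054298, -0.00013882,  0.00156934,  0.00039715,
        0.00128486,  0.00215887]), 'effort': array([ 3.37413949e-04, -6.25437355e+01,  4.93911677e-02, -3.91609597e+01,
        1.63116760e-02,  9.64040577e-03,  3.86928821e-05]), 'tcp_pos': array([ 0.14470782, -0.60763909,  0.23052481]), 'ee_rot': array([-3.14021040e+00,  7.16400666e-05,  2.33816146e-01]), 'force': array([-0.27332617, -0.02897215, -1.05450375]), 'moment': array([-0.0442562 , -0.0443173 , -0.00428383]), 'grip_force': 0.0, 'opening': 0.0852016664394657}
top [ 0.35581311 -0.06955016  1.59265396] [ 0.0552397   0.01860321 -1.58301239] [[467.47026181   0.         258.85415849]
 [  0.         467.47026181 186.18723162]
 [  0.           0.           1.        ]] ['color', 'z_map', 'mtx', 'xyz', 'attitude', 'shot']
head_hole 0.84 278 186 [ 0.4437 -0.1079  0.    ]
head_slot 0.58 304 197 [ 0.4067 -0.1958  0.    ]
head_centre 0.71 296 189 [ 0.4316 -0.1667
[... 156 characters left out ...]
1 [0.3944 0.043  0.    ]
spice_jar 0.8 364 199 [ 0.396  -0.3964  0.    ]
side [ 0.59148981 -0.84596593  0.41445682] [1.18437152 0.01330551 0.17799646] [[357.44807043   0.         255.60706065]
 [  0.         357.44807043 189.53405829]
 [  0.           0.           1.        ]] ['color', 'z_map', 'mtx', 'xyz', 'attitude', 'shot']
head_hole 0.78 251 231 [ 0.4404 -0.1049  0.    ]
head_slot 0.83 231 250 [ 0.4147 -0.1954  0.    ]
head_centre 0.86 242 240 [ 0.4319 -0.1619  0.006 ]
burner_place 0.65 295 156 [0.5144 0.3104 0.064 ]
hob 0.57 287 179 [0.4933 0.2627 0.    ]
mug 0.87 278 211 [0.4924 0.0163 0.    ]
shaker 0.81 243 205 [0.3905 0.0387 0.    ]
spice_jar 0.92 195 304 [ 0.3957 -0.376   0.    ]
```

Run:
```python
from h import *
f=grab_frame("top"); c=f["color"]
np.savez("top0.npz",**{k:f[k] for k in("color","z_map","mtx","xyz","attitude")})
cv2.imwrite("pics/topc.png",cv2.resize(c[110:250,100:400,::-1],None,fx=2.66,fy=2.66,interpolation=cv2.INTER_CUBIC))
P=cloud(f);z=P[...,2]
def rect(m,nm):
    n,l,s,_=cv2.connectedComponentsWithStats(m.astype(np.uint8))
    for i in range(1,n):
        if s[i,4]>100:
            r=cv2.minAreaRect(P[l==i][:,:2].astype(np.float32)*1000);print(nm,s[i],np.round(r[0],1),np.round(r[1],1),round(r[2],1),P[l==i][:,2].mean().round(4))
rect((z>.008)&(z<.022)&(P[...,1]<0)&(P[...,1]>-.35)&(P[...,0]>.3)&(P[...,0]<.6),"head")
rect((z>.058)&(z<.069)&(P[...,1]>.1),"seat")
rect((z>.044)&(z<.056)&(P[...,1]>.1),"hob")
rect((z>.044)&(z<.1)&(P[...,1]>.1),"hoball")
```

```text
head [247 139 103  20 445] [ 562.7 -175.7] [ 62.  346.2] 2.1 0.0146
head [247 162  11  20 155] [493.5 -18.6] [34.2 65.2] 89.4 0.0172
head [271 179  42  24 528] [ 427.3 -150.8] [142.5  52.3] 72.9 0.0132
seat [155 147  14  37 415] [515.3 279.2] [ 43.1 120.1] 89.6 0.0636
hob [ 132  130   60   84 3464] [495.5 281.4] [194.9 278.3] 89.0 0.0498
hoball [ 88 102   9 153 976] [479.5 505.5] [  7.6 504.7] 90.0 0.0718
hoball [ 131  130   61   84 4707] [495.6 281.4] [195.3 278.1] 89.1 0.0556
hoball [ 80 256  16  24 148] [186.1 513.1] [76.  33.4] 10.7 0.0716
```

View pics/topc.png

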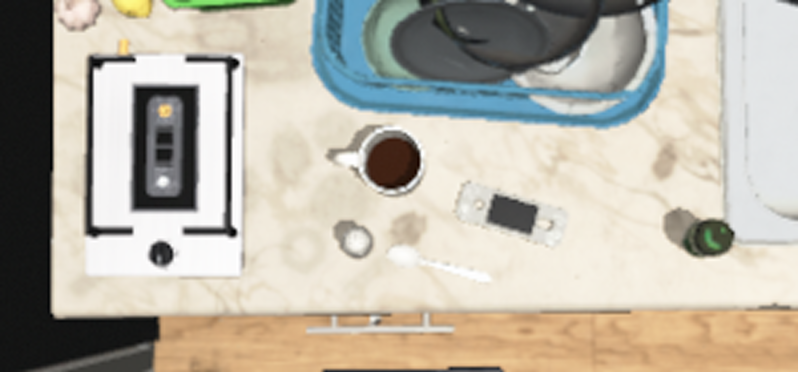

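View pics/side0.png

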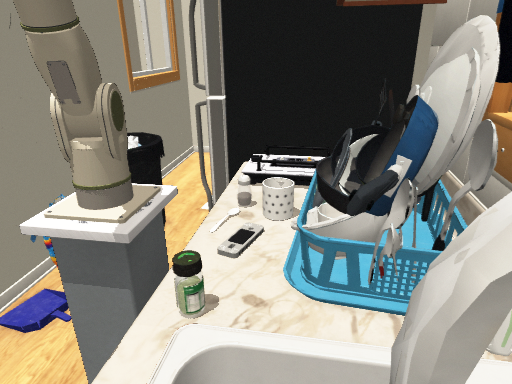

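The top crop shows the hob on the left with its knob toward the robot, the brass pin at crop (165,108) and the white electrode at (162,183). The head is at (512,213), with its round hole at the left end (480,205) and its slot at (545,225). The side view agrees and shows the dish rack behind the head.

```bash
cat >> h.py <<'E'
def go(p,yaw,o=None):
    o=o or get_obs();t=o["tcp_pos"];M=R.from_euler('xyz',o["ee_rot"])
    T=R.from_euler('xyz',[np.pi,0,yaw])
    print("shift cm",(M.inv().apply(np.array(p)-t)*100).round(2),"rot",(M.inv()*T).as_rotvec().round(3))
E
python3 - <<'E'
from h import *
f=dict(np.load("top0.npz"));c=f["color"].astype(float)
P=cloud(f)
# pin: yellow; electrode: white, inside the seat
sub=np.zeros((384,512),bool);sub[143:188,150:174]=1
yel=sub&(c[...,0]-c[...,2]>50)
wh=sub&(c.min(-1)>150);wh[:165]=0
for m,z in((yel,.075),(wh,.071)):
    w=m*1.0;v,u=np.nonzero(m);print(m.sum(),u.mean(),v.mean(),at_z(f,u.mean(),v.mean(),z).round(4))
print(c[172:188,150:174].min(-1).astype(int))
go([.427,-.151,.10],1.272)
E
```

```text
19 161.3684210526316 151.21052631578948 [0.5592 0.2759 0.075 ]
22 160.6818181818182 177.95454545454547 [0.4716 0.2791 0.071 ]
[[ 59  26  25  26  42 101 118 118 106  97  92  95  89  81  93 113 120  99
   57  31  28  27  29  75]
 [ 59  25  26  27  42 101 119 118 137 145 139 144 140 125 129 124 120 100
   58  30  28  29  29  75]
 [ 59  26  26  26  42 101 119 118 132 135 142 142 131 122 123 121 120 100
   57  30  28  28  29  74]
 [ 59  25  26  25  42 101 119 118 132 138 139 125 118 119 122 121 121  99
   57  29  27  29  29  74]
 [ 60  25  26  25  43 102 119 118 133 144 192 203 172 134 117 118 121 100
   57  30  29  29  30  74]
 [ 60  26  26  24  42 101 119 118 137 181 247 250 235 170 123 123 123 100
   57  29  28  30  29  75]
 [ 62  25  27  27  44 101 119 121 152 213 247 241 228 181 134 139 131 101
   57  29  28  30  31  74]
 [ 62  26  26  26  43 101 121 129 156 196 227 230 202 159 140 141 136 106
   59  30  30  29  30  74]
 [ 62  26  25  26  43 102 124 130 133 135 162 167 147 146 135 126 127 103
   59  30  29  29  30  83]
 [ 62  27  26  26  38 100 118 122 121 125 122 123 131 131 124 120 120  87
   44  30  29  31  30  98]
 [ 61  26  26  26  25  85 108 126 124 124 120 118 129 129 126 121 110  74
   35  29  29  29  30  98]
 [ 62  27  27  27  26  38  70  95 102 101 100 100 102 102 101 101  76  43
   31  29  30  30  30  98]
 [ 62  28  27  26  26  26  26  28  29  30  30  31  30  30  31  30  29  28
   29  30  29  30  30  98]
 [ 62  27  26  26  27  25  27  27  27  28  28  27  27  28  28  28  28  29
   29  29  30  29  30  97]
 [ 61  26  26  26  27  26  27  27  27  29  28  29  28  29  27  28  28  28
   30  30  30  30  30  97]
 [ 61  26  26  26  27  27  28  28  26  27  28  28  28  29  27  29  29  29
   29  29  30  31  31  97]]
shift cm [ 38.04 -37.92  13.13] rot [ 0.     0.    -1.038]
```

Request:
arm_command(
  steps=[
    {"x": 7, "y": -7, "z": 0, "wz": -0.17, "jaw": -1},
    {"x": 11, "y": -11, "z": 0, "wz": -0.34, "jaw": -1},
    {"x": 15, "y": -15, "z": 0, "wz": -0.52, "jaw": -1},
    {"x": 19, "y": -19, "z": 0, "wz": -0.69, "jaw": -1},
    {"x": 23, "y": -23, "z": 0, "wz": -0.86, "jaw": -1},
  ],
)

```text
validation failed for argument at $.st...
```

Run:
```python
from h import *
go([.427,-.151,.10],1.272)
```

```text
shift cm [ 38.04 -37.92  13.13] rot [ 0.     0.    -1.038]
```

Request:
arm_command(
  steps=[
    {"x": 7.0, "y": -7.0, "z": 0.0, "wx": 0.0, "wy": 0.0, "wz": -0.17, "jaw": -1.0},
    {"x": 11.0, "y": -11.0, "z": 0.0, "wx": 0.0, "wy": 0.0, "wz": -0.34, "jaw": -1.0},
    {"x": 15.0, "y": -15.0, "z": 0.0, "wx": 0.0, "wy": 0.0, "wz": -0.52, "jaw": -1.0},
    {"x": 19.0, "y": -19.0, "z": 0.0, "wx": 0.0, "wy": 0.0, "wz": -0.69, "jaw": -1.0},
    {"x": 23.0, "y": -23.0, "z": 0.0, "wx": 0.0, "wy": 0.0, "wz": -0.86, "jaw": -1.0},
  ],
)

```text
time_s: 1.58
tcp_pos: [0.3094, -0.3401, 0.2316]
ee_rot: [3.141, 0.001, 1.099]
force: [1.1, -1.1, 0.0]
opening: 0.0855
grip_force: 0.0
```

Run:
```python
from h import *
go([.427,-.151,.06],1.272)
```

```text
shift cm [22.2   1.87 17.15] rot [ 0.001  0.001 -0.173]
```

Request:
arm_command(
  steps=[
    {"x": 6.0, "y": 0.5, "z": 1.5, "wx": 0.0, "wy": 0.0, "wz": -0.1, "jaw": -1.0},
    {"x": 12.0, "y": 1.2, "z": 3.0, "wx": 0.0, "wy": 0.0, "wz": -0.173, "jaw": -1.0},
    {"x": 17.5, "y": 1.9, "z": 5.0, "wx": 0.0, "wy": 0.0, "wz": -0.173, "jaw": -1.0},
    {"x": 22.2, "y": 1.9, "z": 8.0, "wx": 0.0, "wy": 0.0, "wz": -0.173, "jaw": -1.0},
    {"x": 22.2, "y": 1.9, "z": 11.0, "wx": 0.0, "wy": 0.0, "wz": -0.173, "jaw": -1.0},
  ],
)

```text
time_s: 2.2
tcp_pos: [0.4292, -0.1499, 0.121]
ee_rot: [3.14, -0.001, 1.273]
force: [-0.6, -1.5, 0.8]
opening: 0.0849
grip_force: 0.0
```

Run:
```python
from h import *
go([.427,-.151,.003],1.272)
f=grab_frame("side")
c=f["color"][150:310,160:360,::-1]
cv2.imwrite("pics/s1.png",cv2.resize(c,None,fx=3.5,fy=3.5,interpolation=cv2.INTER_CUBIC))
```

```text
shift cm [-0.18 -0.2  11.8 ] rot [ 0.002 -0.001  0.001]
```

View pics/s1.png

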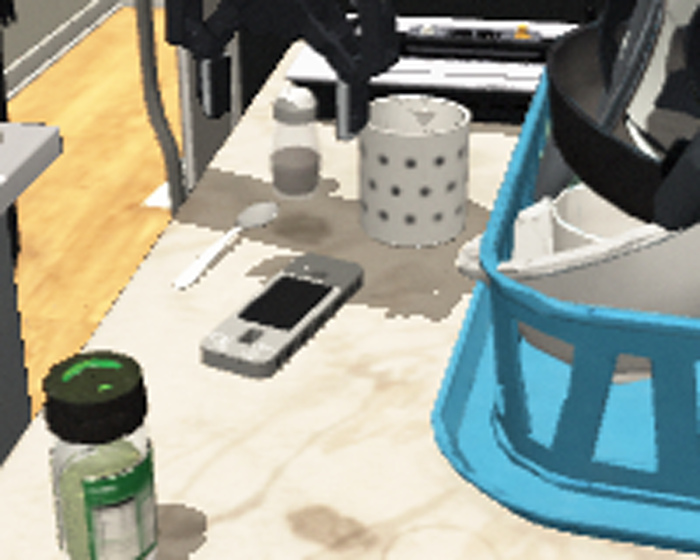

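The near end of the head (245,338) shows the square slot, so the hole is at the far end toward the mug. The fingers straddle the head's line, well clear of the mug and the rack.

Request:
arm_command(
  steps=[
    {"x": -0.2, "y": -0.2, "z": 5.0, "wx": 0.0, "wy": 0.0, "wz": 0.0, "jaw": -1.0},
    {"x": -0.2, "y": -0.2, "z": 9.0, "wx": 0.0, "wy": 0.0, "wz": 0.0, "jaw": -1.0},
    {"x": -0.2, "y": -0.2, "z": 11.0, "wx": 0.0, "wy": 0.0, "wz": 0.0, "jaw": -0.8},
    {"x": -0.2, "y": -0.2, "z": 11.7, "wx": 0.0, "wy": 0.0, "wz": 0.0, "jaw": -0.6},
    {"x": -0.2, "y": -0.2, "z": 11.7, "wx": 0.0, "wy": 0.0, "wz": 0.0, "jaw": -0.4},
  ],
  squeeze=40,
)

```text
time_s: 2.88
tcp_pos: [0.4251, -0.1551, 0.0048]
ee_rot: [3.141, 0.0, 1.266]
force: [-0.3, -0.3, 0.9]
opening: 0.0598
grip_force: 0.0
```

Request:
arm_command(
  steps=[
    {"x": 0.0, "y": 0.0, "z": 0.0, "wx": 0.0, "wy": 0.0, "wz": 0.0, "jaw": 0.0},
    {"x": 0.0, "y": 0.0, "z": 0.0, "wx": 0.0, "wy": 0.0, "wz": 0.0, "jaw": 0.3},
    {"x": 0.0, "y": 0.0, "z": 0.0, "wx": 0.0, "wy": 0.0, "wz": 0.0, "jaw": 0.6},
    {"x": 0.0, "y": 0.0, "z": 0.0, "wx": 0.0, "wy": 0.0, "wz": 0.0, "jaw": 1.0},
    {"x": 0.0, "y": 0.0, "z": 0.0, "wx": 0.0, "wy": 0.0, "wz": 0.0, "jaw": 1.0},
  ],
  squeeze=40,
)

```text
time_s: 3.5
tcp_pos: [0.4261, -0.1553, 0.006]
ee_rot: [3.139, 0.001, 1.266]
force: [-1.2, -0.2, 6.9]
opening: 0.0482
grip_force: 40.1
```

Request:
arm_command(
  steps=[
    {"x": 0.0, "y": 0.0, "z": -3.0, "wx": 0.0, "wy": 0.0, "wz": 0.0, "jaw": 1.0},
    {"x": 0.0, "y": 0.0, "z": -7.0, "wx": 0.0, "wy": 0.0, "wz": 0.0, "jaw": 1.0},
    {"x": 0.0, "y": 0.0, "z": -12.0, "wx": 0.0, "wy": 0.0, "wz": 0.0, "jaw": 1.0},
    {"x": 0.0, "y": 0.0, "z": -17.0, "wx": 0.0, "wy": 0.0, "wz": 0.0, "jaw": 1.0},
    {"x": 0.0, "y": 0.0, "z": -17.0, "wx": 0.0, "wy": 0.0, "wz": 0.0, "jaw": 1.0},
  ],
  squeeze=60,
)

```text
time_s: 4.12
tcp_pos: [0.427, -0.1553, 0.1786]
ee_rot: [3.134, 0.002, 1.267]
force: [0.0, 0.0, -3.9]
opening: 0.0472
grip_force: 62.2
```

Run:
```python
from h import *
o=get_obs();print(o["tcp_pos"],o["force"],o["moment"],o["opening"],o["grip_force"])
go([.42,.12,.19],.6)
go([.51,.278,.17],-.037)
f=grab_frame("side")
cv2.imwrite("pics/s2.png",cv2.resize(f["color"][90:300,160:400,::-1],None,fx=2.8,fy=2.8,interpolation=cv2.INTER_CUBIC))
```

```text
[ 0.42695321 -0.15534373  0.17858809] [ 0.0302912   0.04718379 -3.8907887 ] [-0.02731766 -0.01538924 -0.02800373] 0.04716637095637981 62.246739864349365
shift cm [26.06 -8.9  -1.26] rot [ 0.008 -0.001  0.667]
shift cm [43.83 -5.06  0.73] rot [ 0.008 -0.003  1.304]
```

View pics/s2.png

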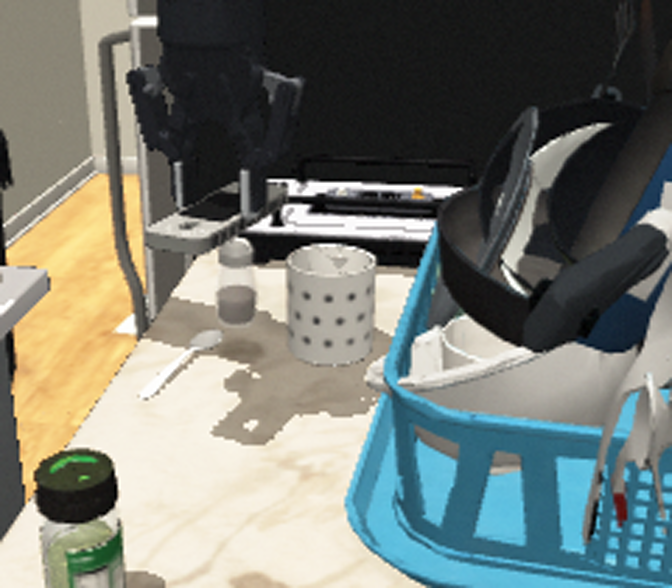

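The head hangs level in the fingers at crop (215,215), slot end near. The force reads 3.9 N, which fits its weight.

Request:
arm_command(
  steps=[
    {"x": 3.0, "y": -1.0, "z": -1.0, "wx": 0.0, "wy": 0.0, "wz": 0.1, "jaw": 1.0},
    {"x": 8.0, "y": -3.0, "z": -1.5, "wx": 0.0, "wy": 0.0, "wz": 0.25, "jaw": 1.0},
    {"x": 14.0, "y": -5.0, "z": -1.5, "wx": 0.0, "wy": 0.0, "wz": 0.4, "jaw": 1.0},
    {"x": 20.0, "y": -7.0, "z": -1.5, "wx": 0.0, "wy": 0.0, "wz": 0.55, "jaw": 1.0},
    {"x": 26.0, "y": -8.5, "z": -1.5, "wx": 0.008, "wy": 0.0, "wz": 0.7, "jaw": 1.0},
  ],
)

```text
time_s: 4.8
tcp_pos: [0.4201, 0.1038, 0.1881]
ee_rot: [-3.136, 0.004, 0.591]
force: [0.7, -0.5, -3.4]
opening: 0.0469
grip_force: 62.3
```

Run:
```python
from h import *
go([.51,.278,.14],-.037)
```

```text
shift cm [17.19 -9.43  4.79] rot [-0.004  0.006  0.628]
```

Request:
arm_command(
  steps=[
    {"x": 5.0, "y": -3.0, "z": 0.0, "wx": 0.0, "wy": 0.0, "wz": 0.15, "jaw": 1.0},
    {"x": 10.0, "y": -5.5, "z": 0.0, "wx": 0.0, "wy": 0.0, "wz": 0.3, "jaw": 1.0},
    {"x": 14.0, "y": -8.0, "z": 1.0, "wx": 0.0, "wy": 0.0, "wz": 0.45, "jaw": 1.0},
    {"x": 17.0, "y": -9.4, "z": 3.0, "wx": 0.0, "wy": 0.0, "wz": 0.62, "jaw": 1.0},
    {"x": 17.0, "y": -9.4, "z": 4.5, "wx": 0.0, "wy": 0.0, "wz": 0.62, "jaw": 1.0},
  ],
)

```text
time_s: 5.42
tcp_pos: [0.5077, 0.2792, 0.1411]
ee_rot: [-3.137, 0.01, -0.024]
force: [-1.0, 0.3, -3.0]
opening: 0.047
grip_force: 62.6
```

Request:
arm_command(
  steps=[
    {"x": 0.0, "y": 0.0, "z": 0.0, "wx": 0.0, "wy": 0.0, "wz": 0.0, "jaw": 1.0},
    {"x": 0.0, "y": 0.0, "z": 0.0, "wx": 0.0, "wy": 0.0, "wz": 0.0, "jaw": 1.0},
  ],
)

```text
time_s: 5.68
tcp_pos: [0.5093, 0.2745, 0.1443]
ee_rot: [-3.139, 0.006, -0.025]
force: [1.0, 0.8, -2.3]
opening: 0.0471
grip_force: 62.6
```

Run:
```python
from h import *
o=get_obs();print({k:o[k] for k in("tcp_pos","ee_rot","force","q")})
zb=o["tcp_pos"][2]-.005
f=grab_frame("top")
for t,z in(("head_hole",zb),("head_slot",zb),("head_centre",zb+.006)):
    for r in pinpoint(t,f)[:2]:
        u,v=r["location"][0]*512,r["location"][1]*384
        print(t,round(r["p"],2),round(u),round(v),at_z(f,u,v,z).round(4))
cv2.imwrite("pics/t2.png",cv2.resize(f["color"][120:220,110:230,::-1],None,fx=5,fy=5,interpolation=cv2.INTER_CUBIC))
g=grab_frame("side")
for t,z in(("head_hole",zb),("head_slot",zb),("head_centre",zb+.006)):
    for r in pinpoint(t,g)[:1]:
        u,v=r["location"][0]*512,r["location"][1]*384
        print(t,round(r["p"],2),round(u),round(v),at_z(g,u,v,z).round(4))
P=cloud(f);m=(P[...,2]>zb+.004)&(P[...,2]<zb+.02)&(P[...,1]>.2)&(P[...,1]<.35)&(P[...,0]>.4)&(P[...,0]<.65)
n,l,s,_=cv2.connectedComponentsWithStats(m.astype(np.uint8))
for i in range(1,n):
    if s[i,4]>15: r=cv2.minAreaRect(P[l==i][:,:2].astype(np.float32)*1000);print(s[i],np.round(r[0],1),np.round(r[1],1),r[2],P[l==i].min(0).round(4),P[l==i].max(0).round(4),P[l==i][:,2].mean())
```

```text
{'tcp_pos': array([0.50928487, 0.27445351, 0.14430654]), 'ee_rot': array([-3.138951  ,  0.00570834, -0.02472991]), 'force': array([ 1.01077059,  0.82971899, -2.27109228]), 'q': array([ 0.1618415 ,  0.45073849, -0.92028195,  1.65620993,  0.37103495,
        1.22595276, -2.43431571])}
head_hole 0.66 159 152 [0.5494 0.2675 0.1393]
head_centre 0.66 161 164 [0.5102 0.2626 0.1453]
head_hole 0.84 310 140 [0.5608 0.2428 0.1393]
head_slot 0.82 282 139 [0.4755 0.2462 0.1393]
head_centre 0.5 297 134 [0.5175 0.288  0.1453]
[149 142  17  17 139] [562.6 263.3] [66.7 35.3] 44.907936096191406 [0.5275 0.2484 0.1434] [0.5793 0.2977 0.1555] 0.1489085347992949
```

View pics/t2.png

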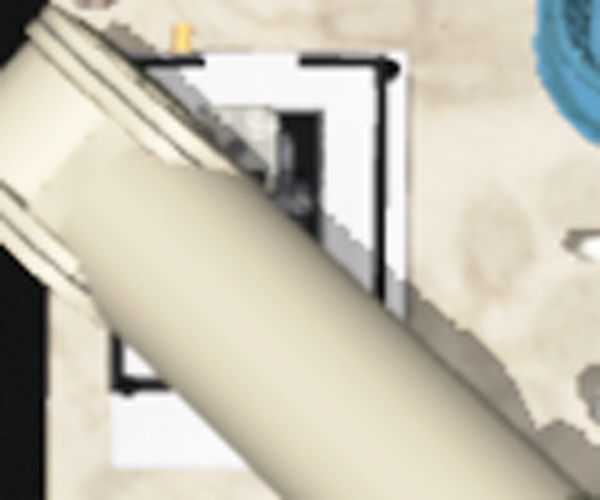

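The top view has the head's far right corner visible at (275,110), with its right edge right of the pin line; the rest is hidden by the arm. The cloud edges put the hole at about (0.550, 0.2735), while the pin is at (0.559, 0.276).

Request:
arm_command(
  steps=[
    {"x": 0.5, "y": -0.1, "z": 2.0, "wx": 0.0, "wy": 0.0, "wz": 0.0, "jaw": 1.0},
    {"x": 0.9, "y": -0.2, "z": 4.0, "wx": 0.0, "wy": 0.0, "wz": 0.01, "jaw": 1.0},
    {"x": 0.9, "y": -0.2, "z": 5.2, "wx": 0.0, "wy": 0.0, "wz": 0.01, "jaw": 1.0},
    {"x": 0.9, "y": -0.2, "z": 5.8, "wx": 0.0, "wy": 0.0, "wz": 0.01, "jaw": 1.0},
    {"x": 0.9, "y": -0.2, "z": 5.8, "wx": 0.0, "wy": 0.0, "wz": 0.01, "jaw": 1.0},
  ],
)

```text
time_s: 6.7
tcp_pos: [0.5178, 0.2773, 0.0858]
ee_rot: [-3.139, 0.006, -0.035]
force: [0.7, -0.3, -2.1]
opening: 0.0469
grip_force: 62.6
```

Run:
```python
from h import *
o=get_obs();print({k:o[k] for k in("tcp_pos","ee_rot","force","moment")})
f=grab_frame("top")
P=cloud(f);m=(P[...,2]>.083)&(P[...,2]<.105)&(P[...,1]>.2)&(P[...,1]<.35)&(P[...,0]>.53)&(P[...,0]<.62)
q=P[m];print(len(q),q.min(0),q.max(0),np.median(q[:,2]))
g=grab_frame("side")
cv2.imwrite("pics/s3.png",cv2.resize(g["color"][115:185,240:350,::-1],None,fx=7,fy=7,interpolation=cv2.INTER_CUBIC))
```

```text
{'tcp_pos': array([0.5177905 , 0.27729808, 0.08577075]), 'ee_rot': array([-3.13856238,  0.00624322, -0.03496135]), 'force': array([ 0.66830481, -0.34853785, -2.14894383]), 'moment': array([0.01679738, 0.01341399, 0.06059198])}
142 [0.53847551 0.20306663 0.08318561] [0.61995162 0.33394635 0.09667016] 0.08940880929483674
```

View pics/s3.png

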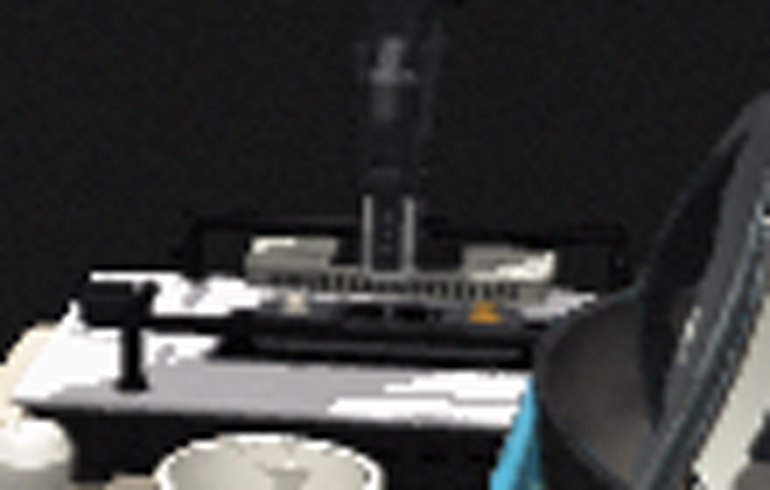

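The side view shows the head hovering level over the seat (crop 247 to 555), with the pin at (485,310) and the electrode at (295,300). It suggests the head is a few mm too far in x, so I'll project and compare.

Run:
```python
from h import *
def proj(f,p):
    M,o=cam(f);K=f["mtx"];c=M.T@(np.array(p)-o);return np.array([K[0][0]*c[0]/-c[2]+K[0][2],-K[1][1]*c[1]/-c[2]+K[1][2]]).round(2)
g=grab_frame("side");c=g["color"].astype(float)
sub=np.zeros((384,512),bool);sub[155:163,300:320]=1
w=np.clip(c[...,0]-c[...,2]-30,0,None)*sub;v,u=np.mgrid[:384,:512]
print("pin px",(w*u).sum()/w.sum(),(w*v).sum()/w.sum(), "proj",proj(g,[.5592,.2759,.069]),proj(g,[.5592,.2759,.075]))
s2=np.zeros((384,512),bool);s2[155:161,276:290]=1
w=np.clip(c.min(-1)-120,0,None)*s2
print("el px",(w*u).sum()/w.sum(),(w*v).sum()/w.sum(),"proj",proj(g,[.4716,.2791,.067]))
print(c[155:162,276:290].min(-1).astype(int))
for r in(152,153,154): print(c[r,268:330].mean(-1).astype(int))
R0=R.from_euler('z',-.035)
for cx in(.513,.518):
  for d in([-.07,-.025,.006],[-.07,.025,.006],[.07,-.025,.006],[.07,.025,.006]): print(cx,d,proj(g,np.array([cx,.2773,.0858])+R0.apply(d)))
```

```text
pin px 308.74626865671644 159.35323383084577 proj [308.55 158.53] [308.63 156.75]
el px 280.3127474267617 156.90023752969122 proj [281.7  157.76]
[[ 79  82  83  32  59  42  39  60  44  60  26  79  34  80]
 [227 191 186 185 141 133 114 132 113  86  63  82  65  83]
 [248 192 180 132 125 176 191 142 126 173 178 177 176 175]
 [213  99  73  70 102 149 162 121  78  74  74  76  63  56]
 [ 63  69  71  65 103 134 131 127  74  67  69  51  37  22]
 [ 27  27  30  42  44  45  45  43  53  49  53  37  38  22]
 [ 13  15  12  17  16  15  18  16  19  17  19  20  21  40]]
[ 11  20  22  21  23  22  22  85 109 111 119 121 120 119 119 118 119 120
 120  54  42  22  20  43  93  40  27  25  25  68 116  39  19  18  15  18
  16  20  84 117 121 107 101  93 113 121 120 197 221 223 209  68  22  23
  23  20  24  26  23  12  37  18]
[ 12  21  21  23  22  25  24  73  86  88  89  69  86  89  87  94  94  96
  97  94  99 102 100 110 124  79  72  51  48  95 121  73  65  66  40  39
  43  61 113 119 121 120 119 198 221 222 233 212 208 224 184  59  20  23
  17  22  23  21  20  14  15   7]
[ 17  54 120 125  84  77  32  74  83  87  88  35  62  48  64  64  68  64
  47  82  50  84  67  87  94 122 126 123 124 125 109  87  86  94  92  95
  93  93 103 153 158 158 179 183 202 186 203 187 183 182 148  49  25  23
  20  21  25  22  21  15   9   9]
0.513 [-0.07, -0.025, 0.006] [271.85 152.21]
0.513 [-0.07, 0.025, 0.006] [274.4  148.07]
0.513 [0.07, -0.025, 0.006] [315.88 154.29]
0.513 [0.07, 0.025, 0.006] [316.78 149.98]
0.518 [-0.07, -0.025, 0.006] [273.39 152.27]
0.518 [-0.07, 0.025, 0.006] [275.88 148.13]
0.518 [0.07, -0.025, 0.006] [317.49 154.35]
0.518 [0.07, 0.025, 0.006] [318.33 150.03]
```

Both the side view and the grasp geometry put the head centre about 4.5 mm ahead of the TCP, so I'll move 6 mm back and then feel down.

Request:
arm_command(
  steps=[
    {"x": -0.6, "y": 0.0, "z": 0.0, "wx": 0.0, "wy": 0.0, "wz": 0.0, "jaw": 1.0},
    {"x": -0.6, "y": 0.0, "z": 0.2, "wx": 0.0, "wy": 0.0, "wz": 0.0, "jaw": 1.0},
    {"x": -0.6, "y": 0.0, "z": 0.4, "wx": 0.0, "wy": 0.0, "wz": 0.0, "jaw": 1.0},
    {"x": -0.6, "y": 0.0, "z": 0.4, "wx": 0.0, "wy": 0.0, "wz": 0.0, "jaw": 1.0},
    {"x": -0.6, "y": 0.0, "z": 0.4, "wx": 0.0, "wy": 0.0, "wz": 0.0, "jaw": 1.0},
  ],
)

```text
time_s: 7.48
tcp_pos: [0.5121, 0.2774, 0.0821]
ee_rot: [-3.138, 0.006, -0.035]
force: [-1.0, -0.1, -2.8]
opening: 0.0468
grip_force: 62.6
```

Request:
arm_command(
  steps=[
    {"x": 0.0, "y": 0.0, "z": 0.1, "wx": 0.0, "wy": 0.0, "wz": 0.0, "jaw": 1.0},
    {"x": 0.0, "y": 0.0, "z": 0.2, "wx": 0.0, "wy": 0.0, "wz": 0.0, "jaw": 1.0},
    {"x": 0.0, "y": 0.0, "z": 0.2, "wx": 0.0, "wy": 0.0, "wz": 0.0, "jaw": 1.0},
  ],
)

```text
time_s: 7.85
tcp_pos: [0.5121, 0.2776, 0.0803]
ee_rot: [-3.138, 0.005, -0.035]
force: [-0.6, 0.2, -1.7]
opening: 0.0471
grip_force: 62.8
```

Request:
arm_command(
  steps=[
    {"x": 0.0, "y": 0.0, "z": 0.1, "wx": 0.0, "wy": 0.0, "wz": 0.0, "jaw": 1.0},
    {"x": 0.0, "y": 0.0, "z": 0.15, "wx": 0.0, "wy": 0.0, "wz": 0.0, "jaw": 1.0},
    {"x": 0.0, "y": 0.0, "z": 0.15, "wx": 0.0, "wy": 0.0, "wz": 0.0, "jaw": 1.0},
  ],
)

```text
time_s: 8.22
tcp_pos: [0.5121, 0.2777, 0.0788]
ee_rot: [-3.138, 0.005, -0.035]
force: [-0.7, 0.5, 0.8]
opening: 0.0469
grip_force: 62.9
```

Run:
```python
from h import *
o=get_obs();print({k:o[k] for k in("tcp_pos","ee_rot","force","moment")})
```

```text
{'tcp_pos': array([0.51208263, 0.27766098, 0.0788457 ]), 'ee_rot': array([-3.13819386,  0.00532056, -0.03516808]), 'force': array([-0.65275833,  0.48799294,  0.76417622]), 'moment': array([ 0.1526207 , -0.08563783,  0.00341633])}
```

Request:
arm_command(
  steps=[
    {"x": 0.1, "y": 0.0, "z": 0.08, "wx": 0.0, "wy": 0.0, "wz": 0.0, "jaw": 1.0},
    {"x": 0.2, "y": 0.0, "z": 0.1, "wx": 0.0, "wy": 0.0, "wz": 0.0, "jaw": 1.0},
    {"x": 0.3, "y": 0.0, "z": 0.1, "wx": 0.0, "wy": 0.0, "wz": 0.0, "jaw": 1.0},
    {"x": 0.3, "y": 0.0, "z": 0.1, "wx": 0.0, "wy": 0.0, "wz": 0.0, "jaw": 1.0},
  ],
)

```text
time_s: 8.72
tcp_pos: [0.5142, 0.2781, 0.0774]
ee_rot: [-3.138, 0.007, -0.034]
force: [-2.0, 5.2, -2.0]
opening: 0.0474
grip_force: 62.8
```

Request:
arm_command(
  steps=[
    {"x": -0.15, "y": 0.0, "z": 0.0, "wx": 0.0, "wy": 0.0, "wz": 0.0, "jaw": 1.0},
    {"x": -0.3, "y": 0.0, "z": 0.0, "wx": 0.0, "wy": 0.0, "wz": 0.0, "jaw": 1.0},
    {"x": -0.45, "y": 0.0, "z": 0.0, "wx": 0.0, "wy": 0.0, "wz": 0.0, "jaw": 1.0},
    {"x": -0.6, "y": 0.0, "z": 0.0, "wx": 0.0, "wy": 0.0, "wz": 0.0, "jaw": 1.0},
    {"x": -0.6, "y": 0.0, "z": 0.0, "wx": 0.0, "wy": 0.0, "wz": 0.0, "jaw": 1.0},
  ],
)

```text
time_s: 9.35
tcp_pos: [0.5127, 0.2781, 0.0788]
ee_rot: [-3.135, -0.001, -0.037]
force: [13.6, 7.2, -6.3]
opening: 0.047
grip_force: 62.7
```

Fx of 13.6 N shows the pin is caught in the hole. I'll ease back to centre, shift toward +y and go down.

Request:
arm_command(
  steps=[
    {"x": 0.3, "y": -0.05, "z": 0.0, "wx": 0.0, "wy": 0.0, "wz": 0.0, "jaw": 1.0},
    {"x": 0.5, "y": -0.1, "z": 0.0, "wx": 0.0, "wy": 0.0, "wz": 0.0, "jaw": 1.0},
    {"x": 0.5, "y": -0.1, "z": 0.1, "wx": 0.0, "wy": 0.0, "wz": 0.0, "jaw": 1.0},
    {"x": 0.5, "y": -0.1, "z": 0.2, "wx": 0.0, "wy": 0.0, "wz": 0.0, "jaw": 1.0},
    {"x": 0.5, "y": -0.1, "z": 0.2, "wx": 0.0, "wy": 0.0, "wz": 0.0, "jaw": 1.0},
  ],
)

```text
time_s: 9.98
tcp_pos: [0.514, 0.2783, 0.0756]
ee_rot: [-3.139, 0.006, -0.035]
force: [-0.2, 2.3, -1.9]
opening: 0.0473
grip_force: 63.5
```

Run:
```python
from h import *
o=get_obs();print({k:o[k] for k in("tcp_pos","ee_rot","force","moment")})
```

```text
{'tcp_pos': array([0.51401591, 0.27828384, 0.0755964 ]), 'ee_rot': array([-3.13864468,  0.00558136, -0.03529439]), 'force': array([-0.20420161,  2.25328819, -1.91329598]), 'moment': array([0.51852475, 0.07182281, 0.07862643])}
```

Request:
arm_command(
  steps=[
    {"x": 0.0, "y": -0.05, "z": 0.05, "wx": 0.0, "wy": 0.0, "wz": 0.0, "jaw": 1.0},
    {"x": 0.0, "y": -0.05, "z": 0.1, "wx": 0.0, "wy": 0.0, "wz": 0.0, "jaw": 1.0},
    {"x": 0.0, "y": -0.05, "z": 0.2, "wx": 0.0, "wy": 0.0, "wz": 0.0, "jaw": 1.0},
    {"x": 0.0, "y": -0.05, "z": 0.2, "wx": 0.0, "wy": 0.0, "wz": 0.0, "jaw": 1.0},
  ],
)

```text
time_s: 10.48
tcp_pos: [0.514, 0.2786, 0.0735]
ee_rot: [-3.139, 0.006, -0.036]
force: [-0.2, 0.4, -2.4]
opening: 0.0471
grip_force: 63.3
```

Run:
```python
from h import *
o=get_obs();print({k:o[k] for k in("tcp_pos","ee_rot","force","moment")})
```

```text
{'tcp_pos': array([0.51404523, 0.27856009, 0.07346064]), 'ee_rot': array([-3.13897723,  0.00576123, -0.03553251]), 'force': array([-0.24999581,  0.359054  , -2.42753493]), 'moment': array([0.00149962, 0.00393133, 0.07902655])}
```

Request:
arm_command(
  steps=[
    {"x": 0.0, "y": 0.0, "z": 0.1, "wx": 0.0, "wy": 0.0, "wz": 0.0, "jaw": 1.0},
    {"x": 0.0, "y": 0.0, "z": 0.2, "wx": 0.0, "wy": 0.0, "wz": 0.0, "jaw": 1.0},
    {"x": 0.0, "y": 0.0, "z": 0.2, "wx": 0.0, "wy": 0.0, "wz": 0.0, "jaw": 1.0},
  ],
)

```text
time_s: 10.85
tcp_pos: [0.5139, 0.2788, 0.0715]
ee_rot: [-3.139, 0.006, -0.035]
force: [-0.0, -1.1, -2.7]
opening: 0.0467
grip_force: 63.3
```

Request:
arm_command(
  steps=[
    {"x": 0.0, "y": 0.0, "z": 0.07, "wx": 0.0, "wy": 0.0, "wz": 0.0, "jaw": 1.0},
    {"x": 0.0, "y": 0.0, "z": 0.13, "wx": 0.0, "wy": 0.0, "wz": 0.0, "jaw": 1.0},
    {"x": 0.0, "y": 0.0, "z": 0.13, "wx": 0.0, "wy": 0.0, "wz": 0.0, "jaw": 1.0},
  ],
)

```text
time_s: 11.22
tcp_pos: [0.514, 0.2789, 0.0705]
ee_rot: [-3.139, 0.006, -0.035]
force: [-2.0, 0.0, -0.3]
opening: 0.047
grip_force: 63.6
```

Run:
```python
from h import *
o=get_obs();print({k:o[k] for k in("tcp_pos","ee_rot","force","moment")})
```

```text
{'tcp_pos': array([0.514005  , 0.27893622, 0.0704944 ]), 'ee_rot': array([-3.13855518,  0.00555097, -0.03520758]), 'force': array([-2.02733612,  0.02359208, -0.34565015]), 'moment': array([-0.13698548,  0.22986097,  0.00685398])}
```

Request:
arm_command(
  steps=[
    {"x": 0.0, "y": 0.0, "z": 0.05, "wx": 0.0, "wy": 0.0, "wz": 0.0, "jaw": 1.0},
    {"x": 0.0, "y": 0.0, "z": 0.1, "wx": 0.0, "wy": 0.0, "wz": 0.0, "jaw": 1.0},
    {"x": 0.0, "y": 0.0, "z": 0.1, "wx": 0.0, "wy": 0.0, "wz": 0.0, "jaw": 1.0},
  ],
)

```text
time_s: 11.6
tcp_pos: [0.514, 0.279, 0.0703]
ee_rot: [-3.139, 0.005, -0.035]
force: [-3.5, -2.9, 9.5]
opening: 0.0469
grip_force: 65.1
```

Run:
```python
from h import *
o=get_obs();print({k:o[k] for k in("tcp_pos","ee_rot","force","moment")})
```

```text
{'tcp_pos': array([0.51403922, 0.27897948, 0.0703106 ]), 'ee_rot': array([-3.13901015,  0.00516544, -0.035219  ]), 'force': array([-3.4810175 , -2.88837016,  9.45121334]), 'moment': array([-0.98672749,  0.94631042, -0.01524246])}
```

Firm at TCP z 0.0703, which matches the seat height and is 6 mm below where the electrode tip would have stopped it. Now I'll unload and release gently.

Request:
arm_command(
  steps=[
    {"x": 0.0, "y": 0.0, "z": -0.08, "wx": 0.0, "wy": 0.0, "wz": 0.0, "jaw": 1.0},
    {"x": 0.0, "y": 0.0, "z": -0.08, "wx": 0.0, "wy": 0.0, "wz": 0.0, "jaw": 0.0},
    {"x": 0.0, "y": 0.0, "z": -0.08, "wx": 0.0, "wy": 0.0, "wz": 0.0, "jaw": -0.3},
    {"x": 0.0, "y": 0.0, "z": -0.08, "wx": 0.0, "wy": 0.0, "wz": 0.0, "jaw": -0.5},
    {"x": 0.0, "y": 0.0, "z": -0.08, "wx": 0.0, "wy": 0.0, "wz": 0.0, "jaw": -0.6},
  ],
  squeeze=20,
)

```text
time_s: 12.22
tcp_pos: [0.5141, 0.279, 0.0701]
ee_rot: [-3.138, 0.006, -0.035]
force: [0.8, -0.5, 0.4]
opening: 0.0681
grip_force: 0.0
```

Request:
arm_command(
  steps=[
    {"x": 0.0, "y": 0.0, "z": 0.0, "wx": 0.0, "wy": 0.0, "wz": 0.0, "jaw": -0.6},
    {"x": 0.0, "y": 0.0, "z": 0.0, "wx": 0.0, "wy": 0.0, "wz": 0.0, "jaw": -0.6},
    {"x": 0.0, "y": 0.0, "z": -2.0, "wx": 0.0, "wy": 0.0, "wz": 0.0, "jaw": -0.6},
    {"x": 0.0, "y": 0.0, "z": -6.0, "wx": 0.0, "wy": 0.0, "wz": 0.0, "jaw": -0.6},
    {"x": 0.0, "y": 0.0, "z": -12.0, "wx": 0.0, "wy": 0.0, "wz": 0.0, "jaw": -0.6},
  ],
)

```text
time_s: 12.85
tcp_pos: [0.514, 0.2782, 0.1917]
ee_rot: [-3.139, 0.007, -0.035]
force: [0.1, -0.3, 1.0]
opening: 0.0683
grip_force: 0.0
```

Request:
arm_command(
  steps=[
    {"x": -4.0, "y": 4.0, "z": -4.0, "wx": 0.0, "wy": 0.0, "wz": 0.0, "jaw": -0.6},
    {"x": -8.0, "y": 8.0, "z": -6.0, "wx": 0.0, "wy": 0.0, "wz": -0.15, "jaw": -0.6},
    {"x": -10.0, "y": 13.0, "z": -6.0, "wx": 0.0, "wy": 0.0, "wz": -0.3, "jaw": -0.6},
    {"x": -12.0, "y": 18.0, "z": -6.0, "wx": 0.0, "wy": 0.0, "wz": -0.45, "jaw": -0.6},
    {"x": -12.0, "y": 22.0, "z": -6.0, "wx": 0.0, "wy": 0.0, "wz": -0.6, "jaw": -0.6},
  ],
)

```text
time_s: 13.48
tcp_pos: [0.3918, 0.0817, 0.2512]
ee_rot: [-3.141, 0.005, 0.488]
force: [0.4, -0.5, -0.3]
opening: 0.0685
grip_force: 0.0
```

Run:
```python
from h import *
print(get_obs()["opening"])
f=grab_frame("top");g=grab_frame("side")
P=cloud(f);z=P[...,2]
m=(z>.068)&(z<.09)&(abs(P[...,0]-.515)<.085)&(abs(P[...,1]-.278)<.04)
q=P[m];print(m.sum(),np.median(z[m]),cv2.minAreaRect(q[:,:2].astype(np.float32)*1000))
e=abs(P[...,1]-.278)<.02
for a,b in((.45,.475),(.475,.49),(.54,.555),(.555,.58)): k=e&(P[...,0]>a)&(P[...,0]<b);print(a,np.median(z[k]).round(4))
for t in("head_hole","head_slot"):
    for n,F in(("top",f),("side",g)):
        for r in pinpoint(t,F)[:1]: print(t,n,r["p"],at_z(F,r["location"][0]*512,r["location"][1]*384,.064 if n=="top" else .076).round(4))
a=cv2.resize(f["color"][125:210,125:205,::-1],(400,425),interpolation=cv2.INTER_CUBIC)
b=cv2.resize(g["color"][120:205,240:320,::-1],(400,425),interpolation=cv2.INTER_CUBIC)
cv2.imwrite("pics/fin.png",np.hstack([a,b]))
```

```text
0.06846372084228623
630 0.0759738154688655 ((515.7928466796875, 279.4830017089844), (52.42179870605469, 135.65370178222656), 88.40388488769531)
0.45 0.074
0.475 0.0756
0.54 0.0753
0.555 0.0753
head_hole top 0.71 [0.5613 0.277  0.064 ]
head_hole side 0.69 [0.5568 0.2414 0.076 ]
head_slot top 0.64 [0.4652 0.2757 0.064 ]
head_slot side 0.7 [0.4769 0.2802 0.076 ]
```

View pics/fin.png

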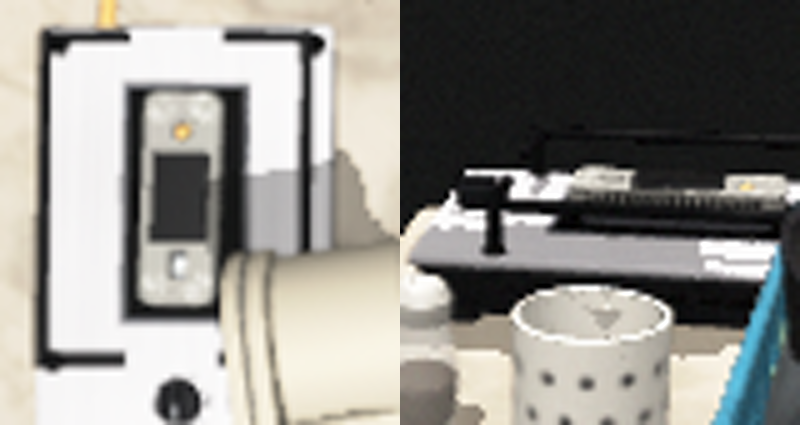

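The head lies flush, with its top at 0.0755–0.076 m against an expected 0.076 m. The brass pin shows in the hole at (182,132), the white electrode shows in the slot at (178,263), and the gripper is clear.

```bash
python3 -c "
from station import *
print(sign_off())"
```

```text
the job is handed in; nothing more can be done
None
```

The burner head is back flush on its seat, with the hole over the brass pin and the electrode in its slot; the job is handed in at about 13.6 s, but `sign_off` returned no verdict.

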